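# Tip the casting offcuts into the scrap pan

### The arm

A 6-joint arm with a two-finger parallel gripper is mounted at the origin on the work surface. World frame = base frame: x ahead of the robot, y to its left, z up, the work surface at z = 0. Lengths are in m, angles in rad, forces in N, time in s.
With the tool pointing down it reaches from about 0.425 to 0.95 m from the base axis. Payload 14.7 kg.
Tool frame: the origin (TCP) lies on the centre line of the jaws, within the pads' length; the fingertips stand 11 mm ahead of it and the grasp point (between the pads) lies 8 mm behind it; z points along the fingers, y is the line along which they close (so a half turn about z gives the same grasp; the last joint's range is limited). The gripper opens to 85 mm and grips with 20 to 120 N. Pads are 22 mm wide; open, the fingers measure 114 mm over their backs; the gripper's body (76 mm by 85 mm) begins 54 mm behind the grasp point. The pads swing forward as they close: fully open they stand 13 mm farther back than shut.
Start: joints at [-1.39, 0.48, 1.596, -0, 1.065, -0.047], TCP at [0.147, -0.633, 0.242] pointing down, gripper open.
Joint ranges: [-2.75, 2.75], [-0.82, 2.05], [0.23, 2.67], [-1.56, 4.7], [0.09, 2.69], [-2.92, 2.92]. Speed limits (rad/s): [1.89, 1.89, 2.39, 3.01, 3.01, 3.01].

### API

Orientations are given as a unit quaternion [w, x, y, z].
In Python, from rig import bot, eyes gives the robot as it stands.
- The arm moves only by the tool apply_moves, never from a script. Its argument "moves" is a list of rows, each an object of numbers: "fingers": the opening, from 0 (shut) to 1 (fully open); "tx", "ty", "tz": the shift along the tool's x, y, z in units of 0.3 m (1.0 is 0.3 m); "wx", "wy", "wz": the turn, a rotation vector about the tool's x, y, z in units of 90 degrees (1.0 is 90 degrees). In form: [{"fingers": .., "tx": .., "ty": .., "tz": .., "wx": .., "wy": .., "wz": ..}, ...]. A call has 1 to 5 rows; each row is the pose to reach, as a shift and turn from the pose commanded when the call began, along the tool's axes at that moment; what a row does not reach only later rows make up. A row lasts 1/12 s, in which the tool goes at most 41.7 mm and 7.16 degrees, less where a joint would pass 70% of its speed; a pose out of reach is approached as far as the arm can. A call with a number of a shift or a turn outside -1 to 1 is refused whole. A call with a gripper value outside its range is refused whole. The fingers move at their own pace and stop on an object; the grip force is fixed at half the most. Time passes only in rows, so rows that repeat a pose let the fingers close. It gives the time, the measured TCP pose, the force, the opening and the grip force at its end, in the units of the state.
- bot.sense(): the state, without advancing time (a new reading comes with each control period).
- eyes.get_image(name): name is "scene" or "top" or "wrist"; returns a dict with "color" (480x640x3 uint8, red, green, blue), "K" (3x3 intrinsics, pixels), "dist_coeffs" ([k1, k2, p1, p2, k3] as OpenCV has them; the pictures are not rectified), "T" (4x4, takes a point from camera to world coordinates). Camera axes: x right, y down, z forward; pixel columns grow to the right and rows downward; lengths in m; the calibration is good to about 2 mm. A picture is of the moment at which its call begins. There is no depth.
- bot.job_done(): hands the job in; it is judged then, once.
The state is a dict: "t": time; "joint_pos": joint angles; "qvel": joint speeds; "joint_efforts": joint torques, N m; "eef_pos": TCP position; "eef_rot": TCP orientation; "wrist_force": force on the tool from outside, world axes, zero at the start; "torque": the same for the moment, N m; "gripper_width": opening from 0.0 (shut) to 1.0 (fully open); "grip_force": force on a finger pad.
Only numpy, scipy, OpenCV 4.12 (cv2) and the standard library are available. Lean on these libraries where they do the work, as an engineer would, in place of code of your own. Each camera call takes 0.05 s, during which the arm holds its last target. There are 200 camera calls.

### The job

Empty the aluminium tray of bronze casting offcuts into the steel scrap pan beside the drawer cabinet: slide the tray by its handle until the pouring lip is well out over the pan, then, keeping the lip low, raise the handle end so that all eight offcuts slide down into the pan. Then set the empty tray back flat and wholly on top of the cabinet and let go; leave the pan standing where it is and do not knock over or shift the things around it.

Things in the scene. Friction and masses are not known exactly. Their poses are not given: they have to be found in the camera images.
- cabinet: Low wooden drawer cabinet fixed on the bench, 200 mm (its x) by 280 mm (its y) by 130 mm high, flat top with square edges. Origin: centre of its underside on the bench, z up; y runs along its long side and the scrap pan stands past its -y end. Its six small drawers (on the -x face) have no part in the job.
- cabinet_edge (a point): Middle of the cabinet's top edge at its -y end (140 mm from the cabinet's centre, 130 mm above the bench): the edge next to the scrap pan.
- tray: Loose aluminium sorting tray flat on the cabinet, about 0.24 kg. x axis points from handle to pouring lip, z up; origin: centre of the underside of its body. Body 180 mm long (x -90 to +90 mm), 126 mm wide, 3 mm sheet; side and back walls 30 mm high; the last 65 mm of the side walls taper in to an open spout 70 mm wide with no front wall. A round bar handle stands out behind the back wall.
- tray_lip (a point): Middle of the tray's open pouring lip: top of its floor sheet, 90 mm ahead (+x) of the tray's origin, 3 mm above its underside.
- tray_handle (a point): Middle of the handle's cross bar: round steel, 10 mm thick, 90 mm long, parallel to the tray's y axis, 140 mm behind (-x) the tray's origin, 30 mm above its underside. Arms at its ends (45 mm either side) join it to the back wall; between bar and back wall a clear gap of 42 mm. The bar can turn between finger pads that pinch it across as the tray tips.
- tray_back (a point): Middle of the foot of the tray's back wall, 90 mm behind (-x) the tray's origin.
- pan: Loose open stainless steel pan for scrap, about 0.45 kg, 176 mm (its x) by 162 mm (its y) over the rim, 65 mm high, inside 158 by 144 mm, 3 mm walls. Origin: centre of its underside on the bench; axes nearly parallel to the cabinet's. It stands past the cabinet's -y end with a gap of about 15 to 25 mm, its rim 65 mm lower than the cabinet's top.
- flask: Bystander: stoppered conical glass flask, 86 mm across, 152 mm high, standing on the bench. Origin: centre of its underside.
- mortar: Bystander: white ceramic mortar, 112 mm across, 65 mm high, with its pestle standing out to 100 mm high. Origin: centre of its underside.
- gravers: Bystander: dark wooden block 70 by 110 mm carrying upright gravers, 100 mm high in all. Origin: centre of its underside.
- offcut0_mid (a point): Bronze sprue button, a casting offcut: round foot 22 mm across, narrowing to a stub, 17 mm high, 27 g, loose in the tray. This point lies on its axis 6 mm above the foot.
- offcut1_mid (a point): Bronze sprue bar, a casting offcut: 24 by 13 by 12 mm block, 31 g, loose in the tray. This point is its centre.
- offcut2_mid (a point): Bronze sprue button, a casting offcut: round foot 22 mm across, narrowing to a stub, 17 mm high, 27 g, loose in the tray. This point lies on its axis 6 mm above the foot.
- offcut3_mid (a point): Bronze sprue bar, a casting offcut: 24 by 13 by 12 mm block, 31 g, loose in the tray. This point is its centre.
- offcut4_mid (a point): Bronze sprue button, a casting offcut: round foot 22 mm across, narrowing to a stub, 17 mm high, 27 g, loose in the tray. This point lies on its axis 6 mm above the foot.
- offcut5_mid (a point): Bronze sprue bar, a casting offcut: 24 by 13 by 12 mm block, 31 g, loose in the tray. This point is its centre.
- offcut6_mid (a point): Bronze sprue button, a casting offcut: round foot 22 mm across, narrowing to a stub, 17 mm high, 27 g, loose in the tray. This point lies on its axis 6 mm above the foot.
- offcut7_mid (a point): Bronze sprue bar, a casting offcut: 24 by 13 by 12 mm block, 31 g, loose in the tray. This point is its centre.
Things that resemble listed ones, but are neither listed nor needed, are in the scene too. Leave any black or green look-alike of the pan alone.

How it is judged:
On the way, in this order (a step that is already met when the one before it is completed fails the run):
1. The tray is tipped (more than 20 degrees) with its pouring lip over the pan (angle between tray's own z axis and vertical above 0.35 rad and x of tray_lip in the frame of pan between -0.085 and 0.085 m and y of tray_lip in the frame of pan between -0.08 and 0.08 m), for 0.1 s.
2. All eight offcuts lie in the scrap pan (x of offcut0_mid in the frame of pan between -0.082 and 0.082 m and y of offcut0_mid in the frame of pan between -0.075 and 0.075 m and z of offcut0_mid in the frame of pan between 0 and 0.06 m and x of offcut1_mid in the frame of pan between -0.082 and 0.082 m and y of offcut1_mid in the frame of pan between -0.075 and 0.075 m and z of offcut1_mid in the frame of pan between 0 and 0.06 m and x of offcut2_mid in the frame of pan between -0.082 and 0.082 m and y of offcut2_mid in the frame of pan between -0.075 and 0.075 m and z of offcut2_mid in the frame of pan between 0 and 0.06 m and x of offcut3_mid in the frame of pan between -0.082 and 0.082 m and y of offcut3_mid in the frame of pan between -0.075 and 0.075 m and z of offcut3_mid in the frame of pan between 0 and 0.06 m and x of offcut4_mid in the frame of pan between -0.082 and 0.082 m and y of offcut4_mid in the frame of pan between -0.075 and 0.075 m and z of offcut4_mid in the frame of pan between 0 and 0.06 m and x of offcut5_mid in the frame of pan between -0.082 and 0.082 m and y of offcut5_mid in the frame of pan between -0.075 and 0.075 m and z of offcut5_mid in the frame of pan between 0 and 0.06 m and x of offcut6_mid in the frame of pan between -0.082 and 0.082 m and y of offcut6_mid in the frame of pan between -0.075 and 0.075 m and z of offcut6_mid in the frame of pan between 0 and 0.06 m and x of offcut7_mid in the frame of pan between -0.082 and 0.082 m and y of offcut7_mid in the frame of pan between -0.075 and 0.075 m and z of offcut7_mid in the frame of pan between 0 and 0.06 m), for 0.2 s.
At the end, for the whole second after the job is handed in: All eight offcuts lie still inside the scrap pan, below its rim; the pan is upright, within 40 mm of its start; the tray rests still and flat (within 3.4 degrees) on the cabinet's top, lip and back wall no more than 5 mm past its edges (the handle may stand out), released (all of step 2 and linear speed of each of offcut0, offcut1, offcut2, offcut3, offcut4, offcut5, offcut6, offcut7 below 0.05 m/s and angle between each of tray, pan's own z axis and vertical below 0.06 rad and z of tray in the frame of cabinet between 0.125 and 0.136 m and x of tray_lip in the frame of cabinet between -0.068 and 0.068 m and y of tray_lip in the frame of cabinet between -0.145 and 0.145 m and x of tray_back in the frame of cabinet between -0.045 and 0.045 m and y of tray_back in the frame of cabinet between -0.145 and 0.145 m and linear speed of tray below 0.02 m/s and distance of pan from where it was at the start of the episode below 0.04 m and height (world z) of pan below 0.01 m); the robot touches nothing.
It fails at once if The tray is lifted so that its lip stands more than 80 mm above the cabinet's top (z of tray_lip in the frame of cabinet above 0.213 m).
It fails at once if Bystander flask: knocked over or shifted by more than 30 mm (distance of flask from where it was at the start of the episode above 0.03 m or angle between flask's own z axis and vertical above 0.5 rad).
It fails at once if Bystander mortar: knocked over or shifted by more than 30 mm (distance of mortar from where it was at the start of the episode above 0.03 m or angle between mortar's own z axis and vertical above 0.5 rad).
It fails at once if Bystander gravers: knocked over or shifted by more than 30 mm (distance of gravers from where it was at the start of the episode above 0.03 m or angle between gravers's own z axis and vertical above 0.5 rad).
It also fails if it takes over 46 s, if anything falls off the work surface, if the arm or the gripper's body presses on something with over 40 N, if the wrist force passes 120 N, or if a joint passes its speed limit or range.

## Working session

There is one attempt and no reset: what is moved stays moved. The work goes in short steps, Python scripts to look and compute and a tool call to move; the robot and the scene stay as the last step left them, time stands still between calls to the robot, and variables do not carry over. Pictures are saved under pics/ and viewed, at most 10 in all, crops included, and the job is handed in when it is done.

Besides the shell and the picture viewer there is one more tool, called after "Request:" in YAML: its name, and indented under it one key for each argument. apply_moves: Moves the arm, as the interface text tells. Its arguments: {"type":"object","properties":{"moves":{"type":"array","items":{"type":"object","properties":{"fingers":{"type":"number"},"tx":{"type":"number","minimum":-1,"maximum":1},"ty":{"type":"number","minimum":-1,"maximum":1},"tz":{"type":"number","minimum":-1,"maximum":1},"wx":{"type":"number","minimum":-1,"maximum":1},"wy":{"type":"number","minimum":-1,"maximum":1},"wz":{"type":"number","minimum":-1,"maximum":1}}}}},"required":["moves"]}

```bash
mkdir -p pics; ls; python3 - <<'E'
from rig import bot,eyes
import cv2,pickle
d={}
for n in("scene","top"):
    im=eyes.get_image(n); d[n]=im; cv2.imwrite(f"pics/{n}0.png",im["color"][:,:,::-1]); print(n,im["K"],im["dist_coeffs"],im["T"])
pickle.dump(d,open("cam0.pkl","wb"))
print(bot.sense())
E
```

```text
pics
scene [[567.49907504   0.         326.47817417]
 [  0.         567.49907504 245.05982128]
 [  0.           0.           1.        ]] [0.01951305 0.         0.         0.         0.        ] [[-2.22224330e-01  8.22110135e-01 -5.24167218e-01  1.16268965e+00]
 [ 9.74995560e-01  1.87341405e-01 -1.19527634e-01  1.99532062e-01]
 [-6.66562479e-05 -5.37622659e-01 -8.43185550e-01  1.25665671e+00]
 [ 0.00000000e+00  0.00000000e+00  0.00000000e+00  1.00000000e+00]]
top [[469.88609126   0.         316.58030917]
 [  0.         469.88609126 232.68287523]
 [  0.           0.           1.        ]] [-0.03835895  0.          0.          0.          0.        ] [[ 0.00885854 -0.99139094  0.13063508  0.30601084]
 [-0.99995198 -0.00823487  0.00531352  0.03340641]
 [-0.00419202 -0.13067587 -0.99141628  1.39611764]
 [ 0.          0.          0.          1.        ]]
{'t': 0.1, 'joint_pos': array([-1.38963478e+00,  4.80799502e-01,  1.59680471e+00,  1.49181605e-05,
        1.06509781e+00, -4.66097489e-02]), 'qvel': array([-0.0001118 , -0.00033877, -0.00227418, -0.00045881, -0.00251039,
        0.00075392]), 'joint_efforts': array([ 4.62631670e-04, -9.52260804e+01, -4.31036997e+01, -1.68209872e-04,
        5.21557027e-03,  3.69256838e-05]), 'eef_pos': array([ 0.1467293 , -0.63285765,  0.24171914]), 'eef_rot': array([-5.53868103e-04,  9.93522294e-01,  1.13636014e-01, -3.07800330e-05]), 'wrist_force': array([-0.30847691, -0.63782812, -0.31701449]), 'torque': array([-0.01416086, -0.00373753, -0.02788686]), 'grip_force': 0.0, 'gripper_width': 0.9969614944950034}
```

View pics/scene0.png

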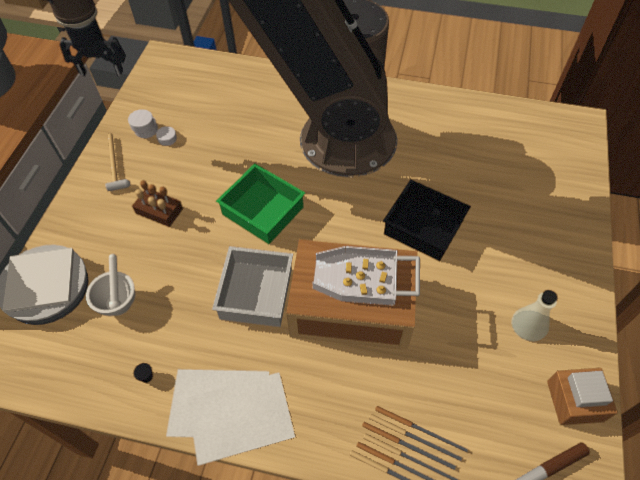

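View pics/top0.png

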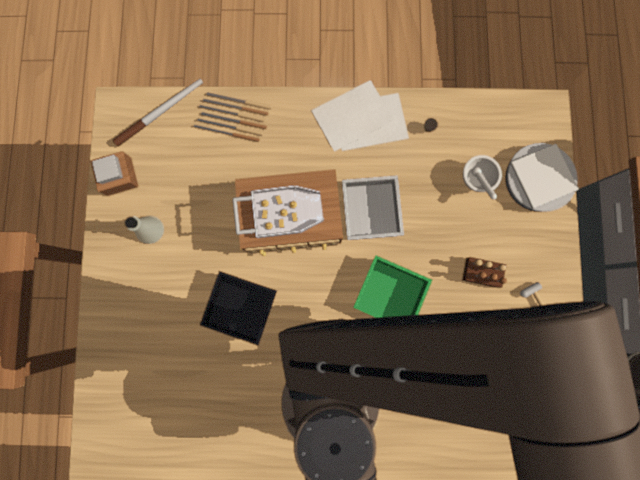

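The cabinet is at about (290,210) in the top view with the tray on it. The handle is at (242,213), the lip at (323,210), and the steel pan at (373,207). I'll enlarge this area.

```bash
python3 - <<'E'
import cv2
im=cv2.imread("pics/top0.png")[160:260,225:415]
cv2.imwrite("pics/topcrop.png",cv2.resize(im,None,fx=4,fy=4,interpolation=cv2.INTER_CUBIC))
im=cv2.imread("pics/scene0.png")[230:350,210:430]
cv2.imwrite("pics/scenecrop.png",cv2.resize(im,None,fx=3.6,fy=3.6,interpolation=cv2.INTER_CUBIC))
E
```

```text
(no output)
```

View pics/topcrop.png

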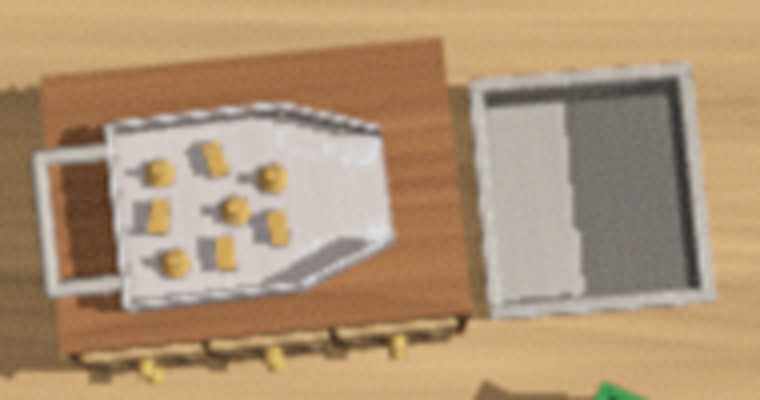

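View pics/scenecrop.png

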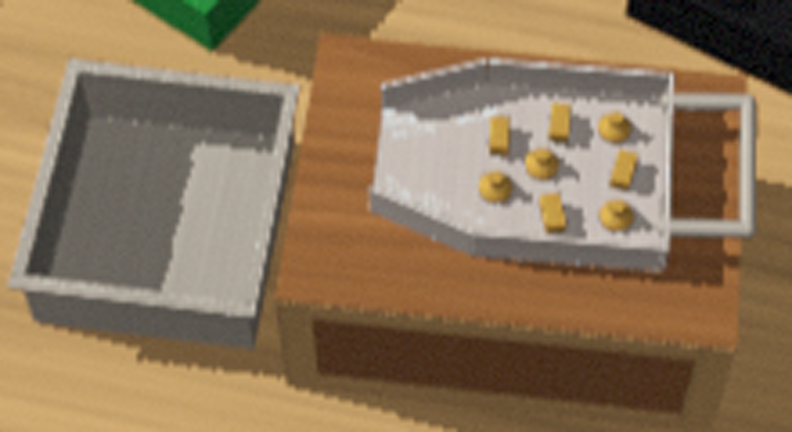

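```bash
cat >h.py <<'E'
import cv2,pickle,numpy as np
D=pickle.load(open("cam0.pkl","rb"))
def ray(c,uv,z,cam=None):
    c=cam or D[c]
    p=cv2.undistortPoints(np.array(uv,float).reshape(-1,1,2),c["K"],c["dist_coeffs"])[:,0]
    d=np.c_[p,np.ones(len(p))]@c["T"][:3,:3].T; o=c["T"][:3,3]
    return o+d*((z-o[2])/d[:,2])[:,None]
E
python3 - <<'E'
from h import *
np.set_printoptions(precision=4,suppress=True)
T=lambda a:np.array(a)/4+[225,160]-0.375
S=lambda a:np.array(a)/3.6+[210,230]-0.36
for nm,z,a,b in [("cab",.13,[(42,76),(442,38),(472,316),(62,354)],[(748,75),(320,35),(278,302),(735,348)]),
 ("pan",.065,[(471,80),(690,63),(715,298),(490,318)],[(298,90),(72,62),(12,285),(255,318)]),
 ("bar",.16,[(40,156),(55,291)],[(748,97),(746,231)]),
 ("back",.16,[(108,125),(126,307)],[(671,73),(662,268)]),
 ("lip",.133,[(380,135),(394,238)],[(385,108),(370,208)])]:
    for c,f,q in(("top",T,a),("scene",S,b)):
        P=ray(c,f(q),z); print(nm,c,P[:,:2].tolist() and P[:,:2].round(4).tolist(),"mean",P.mean(0)[:2],"len",np.linalg.norm(np.diff(P,axis=0),axis=1))
E
```

```text
cab top [[0.6218, 0.2669], [0.6508, -0.0096], [0.4572, -0.0306], [0.4289, 0.2471]] mean [0.5397 0.1184] len [0.278  0.1947 0.2791]
cab scene [[0.4297, 0.2506], [0.4614, -0.0283], [0.6546, -0.0052], [0.623, 0.2695]] mean [0.5422 0.1217] len [0.2807 0.1946 0.2765]
pan top [[0.6373, -0.0329], [0.6514, -0.1921], [0.4793, -0.2075], [0.4636, -0.0467]] mean [ 0.5579 -0.1198] len [0.1598 0.1728 0.1616]
pan scene [[0.4678, -0.045], [0.4805, -0.2027], [0.6516, -0.1873], [0.6394, -0.0284]] mean [ 0.5598 -0.1159] len [0.1583 0.1718 0.1594]
bar top [[0.5593, 0.2609], [0.468, 0.2479]] mean [0.5136 0.2544] len [0.0922]
bar scene [[0.4654, 0.2514], [0.5597, 0.2633]] mean [0.5126 0.2574] len [0.0951]
back top [[0.5808, 0.2157], [0.4577, 0.2004]] mean [0.5193 0.208 ] len [0.1241]
back scene [[0.4585, 0.2015], [0.5956, 0.2179]] mean [0.5271 0.2097] len [0.138]
lip top [[0.5812, 0.0328], [0.5098, 0.0227]] mean [0.5455 0.0277] len [0.0721]
lip scene [[0.5082, 0.0268], [0.5809, 0.0345]] mean [0.5446 0.0307] len [0.0732]
```

Sizes and positions agree with what was given:
- **Cabinet:** 0.28 x 0.195, centre (0.541, 0.120).
- **Pan:** centre (0.559, -0.118).
- **Handle bar:** (0.513, 0.256).
- **Lip:** (0.545, 0.029).

I'll go around the base's inner reach limit towards the handle.

Request:
apply_moves:
  moves:
    - {"tx":0.577,"ty":-0.335,"tz":0,"fingers":0.55}
    - {"tx":0.577,"ty":-0.335,"fingers":0.55}
    - {"tx":0.577,"ty":-0.335,"fingers":0.55}
    - {"tx":0.577,"ty":-0.335,"fingers":0.55}
    - {"tx":0.577,"ty":-0.335,"fingers":0.55}

```text
schema error: expected keys fingers, tx, ty, tz, wx, wy, wz
```

Request:
apply_moves:
  moves:
    - {"tx":0.577,"ty":-0.335,"tz":0,"fingers":0.55}
    - {"tx":0.577,"ty":-0.335,"fingers":0.55}
    - {"tx":0.577,"ty":-0.335,"fingers":0.55}
    - {"tx":0.577,"ty":-0.335,"fingers":0.55}
    - {"tx":0.577,"ty":-0.335,"fingers":0.55}

```text
schema error: expected keys fingers, tx, ty, tz, wx, wy, wz
```

Request:
apply_moves:
  moves:
    - {"tx":0.577,"ty":-0.335,"tz":0,"wx":0,"wy":0,"wz":0.056,"fingers":0.55}
    - {"tx":0.577,"ty":-0.335,"tz":0,"wx":0,"wy":0,"wz":0.056,"fingers":0.55}
    - {"tx":0.577,"ty":-0.335,"tz":0,"wx":0,"wy":0,"wz":0.056,"fingers":0.55}
    - {"tx":0.577,"ty":-0.335,"tz":0,"wx":0,"wy":0,"wz":0.056,"fingers":0.55}
    - {"tx":0.577,"ty":-0.335,"tz":0,"wx":0,"wy":0,"wz":0.056,"fingers":0.55}

```text
t: 0.52
eef_pos: [0.2941, -0.4939, 0.2421]
eef_rot: [-0.0, 0.998, 0.07, -0.0]
wrist_force: [0.5, -0.1, -0.2]
gripper_width: 0.548
grip_force: 0.0
```

Request:
apply_moves:
  moves:
    - {"tx":0.584,"ty":-0.322,"tz":0,"wx":0,"wy":0,"wz":0,"fingers":0.55}
    - {"tx":0.584,"ty":-0.322,"tz":0,"wx":0,"wy":0,"wz":0,"fingers":0.55}
    - {"tx":0.584,"ty":-0.322,"tz":0,"wx":0,"wy":0,"wz":0,"fingers":0.55}
    - {"tx":0.584,"ty":-0.322,"tz":0,"wx":0,"wy":0,"wz":0,"fingers":0.55}
    - {"tx":0.584,"ty":-0.322,"tz":0,"wx":0,"wy":0,"wz":0,"fingers":0.55}

```text
t: 0.93
eef_pos: [0.4547, -0.3739, 0.2422]
eef_rot: [-0.0, 0.998, 0.07, 0.0]
wrist_force: [-0.1, -0.5, -1.7]
gripper_width: 0.551
grip_force: 0.0
```

Request:
apply_moves:
  moves:
    - {"tx":0.242,"ty":-0.619,"tz":0,"wx":0,"wy":0,"wz":0,"fingers":0.55}
    - {"tx":0.242,"ty":-0.619,"tz":0,"wx":0,"wy":0,"wz":0,"fingers":0.55}
    - {"tx":0.242,"ty":-0.619,"tz":0,"wx":0,"wy":0,"wz":0,"fingers":0.55}
    - {"tx":0.242,"ty":-0.619,"tz":0,"wx":0,"wy":0,"wz":0,"fingers":0.55}
    - {"tx":0.242,"ty":-0.619,"tz":0,"wx":0,"wy":0,"wz":0,"fingers":0.55}

```text
t: 1.35
eef_pos: [0.4987, -0.1793, 0.2421]
eef_rot: [-0.0, 0.998, 0.07, -0.0]
wrist_force: [1.0, -0.1, 0.3]
gripper_width: 0.545
grip_force: 0.0
```

Request:
apply_moves:
  moves:
    - {"tx":0.093,"ty":-0.66,"tz":0,"wx":0,"wy":0,"wz":0,"fingers":0.55}
    - {"tx":0.093,"ty":-0.66,"tz":0,"wx":0,"wy":0,"wz":0,"fingers":0.55}
    - {"tx":0.093,"ty":-0.66,"tz":0,"wx":0,"wy":0,"wz":0,"fingers":0.55}
    - {"tx":0.093,"ty":-0.66,"tz":0,"wx":0,"wy":0,"wz":0,"fingers":0.55}
    - {"tx":0.093,"ty":-0.66,"tz":0,"wx":0,"wy":0,"wz":0,"fingers":0.55}

```text
t: 1.77
eef_pos: [0.4981, 0.0205, 0.2422]
eef_rot: [-0.0, 0.998, 0.07, -0.0]
wrist_force: [1.5, -0.0, -0.0]
gripper_width: 0.549
grip_force: 0.0
```

Request:
apply_moves:
  moves:
    - {"tx":0.127,"ty":-0.588,"tz":0,"wx":0,"wy":0,"wz":0,"fingers":0.55}
    - {"tx":0.127,"ty":-0.588,"tz":0,"wx":0,"wy":0,"wz":0,"fingers":0.55}
    - {"tx":0.127,"ty":-0.588,"tz":0,"wx":0,"wy":0,"wz":0,"fingers":0.55}
    - {"tx":0.127,"ty":-0.588,"tz":0,"wx":0,"wy":0,"wz":0,"fingers":0.55}
    - {"tx":0.127,"ty":-0.588,"tz":0,"wx":0,"wy":0,"wz":0,"fingers":0.55}

```text
t: 2.18
eef_pos: [0.5119, 0.2026, 0.2422]
eef_rot: [-0.001, 0.997, 0.071, 0.0]
wrist_force: [0.1, -0.8, -0.2]
gripper_width: 0.555
grip_force: 0.0
```

Request:
apply_moves:
  moves:
    - {"tx":0.026,"ty":-0.182,"tz":0.1,"wx":0,"wy":0,"wz":0,"fingers":0.55}
    - {"tx":0.026,"ty":-0.182,"tz":0.1,"wx":0,"wy":0,"wz":0,"fingers":0.55}
    - {"tx":0.026,"ty":-0.182,"tz":0.1,"wx":0,"wy":0,"wz":0,"fingers":0.55}

```text
t: 2.43
eef_pos: [0.5108, 0.2557, 0.21]
eef_rot: [0.0, 0.997, 0.071, -0.001]
wrist_force: [-0.7, -1.5, -0.6]
gripper_width: 0.547
grip_force: 0.0
```

```bash
python3 - <<'E'
from rig import bot,eyes
import cv2,pickle,numpy as np
im=eyes.get_image("wrist"); cv2.imwrite("pics/wrist1.png",im["color"][:,:,::-1])
pickle.dump(im,open("w1.pkl","wb"))
s=bot.sense(); print(s["eef_pos"],s["joint_pos"])
# predicted pixel of bar ends / TCP axis
T=np.linalg.inv(im["T"])
P=np.array([[.5593,.2609,.16],[.4667,.2500,.16],[.513,.256,.16],[s["eef_pos"][0],s["eef_pos"][1],.16]])
p,_=cv2.projectPoints(P@T[:3,:3].T+T[:3,3],np.zeros(3),np.zeros(3),im["K"],im["dist_coeffs"]);print(p[:,0].round(1))
E
```

```text
[0.51106936 0.25410084 0.21084308] [4.08250001e-01 4.05998503e-01 1.81271673e+00 7.49935883e-05
 9.25398127e-01 1.83674309e+00]
[[327.1 189.9]
 [322.7 342.4]
 [323.8 272.1]
 [326.6 275.7]]
```

View pics/wrist1.png

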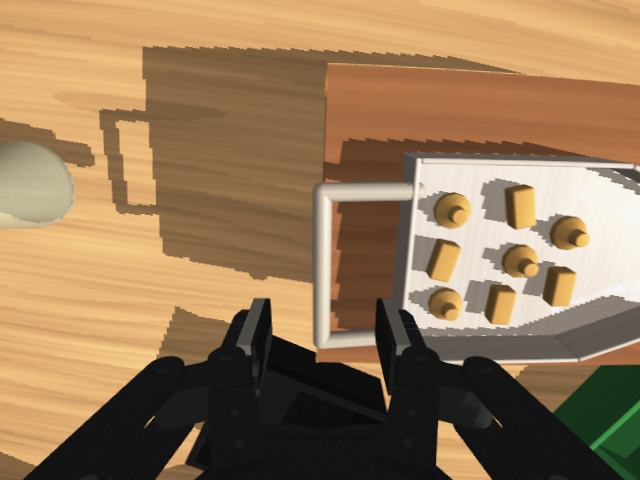

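The bar runs from (321,188) to (323,340), within about 1-2 mm of the prediction. I'll descend and pinch it.

Request:
apply_moves:
  moves:
    - {"tx":0.011,"ty":-0.009,"tz":0.1,"wx":0,"wy":0,"wz":0,"fingers":0.55}
    - {"tx":0.011,"ty":-0.009,"tz":0.195,"wx":0,"wy":0,"wz":0,"fingers":0.55}
    - {"tx":0.011,"ty":-0.009,"tz":0.195,"wx":0,"wy":0,"wz":0,"fingers":0.55}
    - {"tx":0.011,"ty":-0.009,"tz":0.195,"wx":0,"wy":0,"wz":0,"fingers":0.55}

```text
t: 2.82
eef_pos: [0.5142, 0.2549, 0.1534]
eef_rot: [0.001, 0.998, 0.07, -0.001]
wrist_force: [-0.8, -0.2, 0.8]
gripper_width: 0.551
grip_force: 0.0
```

Request:
apply_moves:
  moves:
    - {"tx":0,"ty":0,"tz":0,"wx":0,"wy":0,"wz":0,"fingers":0.3}
    - {"tx":0,"ty":0,"tz":0,"wx":0,"wy":0,"wz":0,"fingers":0.15}
    - {"tx":0,"ty":0,"tz":0,"wx":0,"wy":0,"wz":0,"fingers":0}
    - {"tx":0,"ty":0,"tz":0,"wx":0,"wy":0,"wz":0,"fingers":0}
    - {"tx":0,"ty":0,"tz":0,"wx":0,"wy":0,"wz":0,"fingers":0}

```text
t: 3.23
eef_pos: [0.5158, 0.2564, 0.1553]
eef_rot: [-0.0, 0.998, 0.07, 0.001]
wrist_force: [0.1, 0.1, 8.3]
gripper_width: 0.089
grip_force: 58.6
```

Request:
apply_moves:
  moves:
    - {"tx":0,"ty":0,"tz":0,"wx":0,"wy":0,"wz":0,"fingers":0}
    - {"tx":0,"ty":0,"tz":0,"wx":0,"wy":0,"wz":0,"fingers":0}
    - {"tx":0,"ty":0,"tz":0,"wx":0,"wy":0,"wz":0,"fingers":0}

```text
t: 3.48
eef_pos: [0.5158, 0.2564, 0.1553]
eef_rot: [-0.0, 0.998, 0.07, 0.001]
wrist_force: [0.3, 0.3, 9.1]
gripper_width: 0.093
grip_force: 58.6
```

Request:
apply_moves:
  moves:
    - {"tx":0,"ty":0.02,"tz":-0.006,"wx":0,"wy":0,"wz":0,"fingers":0}
    - {"tx":0,"ty":0.06,"tz":-0.006,"wx":0,"wy":0,"wz":0.005,"fingers":0}
    - {"tx":0,"ty":0.11,"tz":-0.006,"wx":0,"wy":0,"wz":0.01,"fingers":0}
    - {"tx":0,"ty":0.16,"tz":-0.006,"wx":0,"wy":0,"wz":0.015,"fingers":0}
    - {"tx":0,"ty":0.21,"tz":-0.006,"wx":0,"wy":0,"wz":0.022,"fingers":0}

```text
t: 3.9
eef_pos: [0.5237, 0.1925, 0.1559]
eef_rot: [0.0, 0.999, 0.052, 0.0]
wrist_force: [0.6, 1.2, -1.8]
gripper_width: 0.091
grip_force: 58.9
```

Request:
apply_moves:
  moves:
    - {"tx":0,"ty":0.05,"tz":0,"wx":0,"wy":0,"wz":0,"fingers":0}
    - {"tx":0,"ty":0.1,"tz":0,"wx":0,"wy":0,"wz":0,"fingers":0}
    - {"tx":0,"ty":0.15,"tz":0,"wx":0,"wy":0,"wz":0,"fingers":0}
    - {"tx":0,"ty":0.2,"tz":0,"wx":0,"wy":0,"wz":0,"fingers":0}
    - {"tx":0,"ty":0.225,"tz":0,"wx":0,"wy":0,"wz":0,"fingers":0}

```text
t: 4.32
eef_pos: [0.5308, 0.1247, 0.1559]
eef_rot: [0.0, 0.999, 0.052, 0.0]
wrist_force: [0.2, 2.9, -0.6]
gripper_width: 0.093
grip_force: 59.0
```

```bash
python3 - <<'E'
from rig import bot,eyes
import cv2,pickle,numpy as np
im=eyes.get_image("scene"); pickle.dump(im,open("s2.pkl","wb"))
c=im["color"][200:370,190:430,::-1]
cv2.imwrite("pics/scene2.png",cv2.resize(c,None,fx=3.3,fy=3.3,interpolation=cv2.INTER_CUBIC))
s=bot.sense(); print(s)
E
```

```text
{'t': 4.3667, 'joint_pos': array([ 1.74380851e-01,  4.43283886e-01,  1.92218728e+00, -7.16112718e-04,
        7.76139268e-01,  1.64194454e+00]), 'qvel': array([ 0.03242941,  0.00409534, -0.00831677,  0.00011889,  0.00322897,
        0.04416799]), 'joint_efforts': array([  5.87835699, -82.15845108, -34.11210895,   1.21569816,
        -0.12658328,   0.21738986]), 'eef_pos': array([0.53094954, 0.12412034, 0.15585487]), 'eef_rot': array([2.50027395e-04, 9.98654926e-01, 5.18485783e-02, 2.18944658e-05]), 'wrist_force': array([ 1.34218902, -3.6353175 , -0.95233552]), 'torque': array([-0.43617631, -0.03898397,  0.00283726]), 'grip_force': 58.9566171169281, 'gripper_width': 0.09211802946260474}
```

View pics/scene2.png

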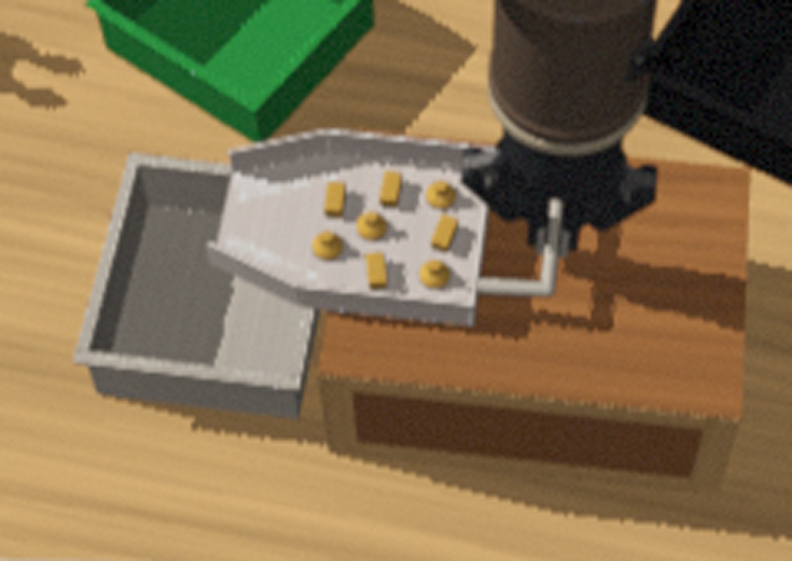

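The lip is over the pan's open half, about 85 mm past the edge, and no offcuts have moved. Next I'll tip about the cabinet edge, turning the tool with the tray.

Request:
apply_moves:
  moves:
    - {"tx":0,"ty":0.005,"tz":-0.028,"wx":0.0333,"wy":0,"wz":0,"fingers":0}
    - {"tx":0,"ty":0.0115,"tz":-0.053,"wx":0.0667,"wy":0,"wz":0,"fingers":0}
    - {"tx":0,"ty":0.019,"tz":-0.077,"wx":0.1,"wy":0,"wz":0,"fingers":0}
    - {"tx":0,"ty":0.028,"tz":-0.101,"wx":0.1333,"wy":0,"wz":0,"fingers":0}
    - {"tx":0,"ty":0.0385,"tz":-0.124,"wx":0.1667,"wy":0,"wz":0,"fingers":0}

```text
t: 4.78
eef_pos: [0.5321, 0.1153, 0.1936]
eef_rot: [-0.132, 0.99, 0.052, -0.007]
wrist_force: [-2.1, 0.0, -1.5]
gripper_width: 0.086
grip_force: 59.2
```

```bash
python3 - <<'E'
from rig import bot
from h import *
s=bot.sense(); print(s["joint_pos"].round(3),s["eef_pos"],s["eef_rot"],s["wrist_force"])
im=pickle.load(open("s2.pkl","rb"))
print(ray(None,np.array([(232,180),(213,248)])/3.3+[190,200]-.35,.133,im))
E
```

```text
[-0.016  0.405  1.907  0.341  0.89   1.225] [0.53210203 0.11534663 0.19361071] [-0.13175019  0.98987814  0.05235036 -0.00652585] [-2.14745732  0.03104416 -1.54972059]
[[ 0.52306253 -0.10488584  0.133     ]
 [ 0.57876834 -0.10203748  0.133     ]]
```

Request:
apply_moves:
  moves:
    - {"tx":0,"ty":0.005,"tz":-0.025,"wx":0.0333,"wy":0,"wz":0,"fingers":0}
    - {"tx":0,"ty":0.0115,"tz":-0.05,"wx":0.0667,"wy":0,"wz":0,"fingers":0}
    - {"tx":0,"ty":0.019,"tz":-0.074,"wx":0.1,"wy":0,"wz":0,"fingers":0}
    - {"tx":0,"ty":0.028,"tz":-0.098,"wx":0.1333,"wy":0,"wz":0,"fingers":0}
    - {"tx":0,"ty":0.0385,"tz":-0.121,"wx":0.1667,"wy":0,"wz":0,"fingers":0}

```text
t: 5.2
eef_pos: [0.5343, 0.0946, 0.2256]
eef_rot: [-0.26, 0.964, 0.051, -0.013]
wrist_force: [0.1, -0.4, -0.9]
gripper_width: 0.091
grip_force: 59.2
```

Request:
apply_moves:
  moves:
    - {"tx":0,"ty":0.005,"tz":-0.025,"wx":0.0333,"wy":0,"wz":0,"fingers":0}
    - {"tx":0,"ty":0.0115,"tz":-0.05,"wx":0.0667,"wy":0,"wz":0,"fingers":0}
    - {"tx":0,"ty":0.019,"tz":-0.074,"wx":0.1,"wy":0,"wz":0,"fingers":0}
    - {"tx":0,"ty":0.019,"tz":-0.074,"wx":0.1,"wy":0,"wz":0,"fingers":0}
    - {"tx":0,"ty":0.019,"tz":-0.074,"wx":0.1,"wy":0,"wz":0,"fingers":0}

```text
t: 5.62
eef_pos: [0.5361, 0.0779, 0.2408]
eef_rot: [-0.333, 0.942, 0.049, -0.018]
wrist_force: [-0.1, -2.8, -2.8]
gripper_width: 0.09
grip_force: 59.3
```

```bash
python3 - <<'E'
from rig import bot,eyes
import cv2,pickle,numpy as np
im=eyes.get_image("scene")
c=im["color"][200:370,190:430,::-1]
cv2.imwrite("pics/scene3.png",cv2.resize(c,None,fx=3.3,fy=3.3,interpolation=cv2.INTER_CUBIC))
s=bot.sense(); print(s["joint_pos"].round(3),s["eef_pos"],s["eef_rot"],s["wrist_force"])
E
```

```text
[-0.309  0.477  1.842  0.659  1.219  0.797] [0.53592555 0.07834245 0.24081851] [-0.33243182  0.94167664  0.04923767 -0.01760238] [ 0.77965275 -2.20682703 -3.14034266]
```

View pics/scene3.png

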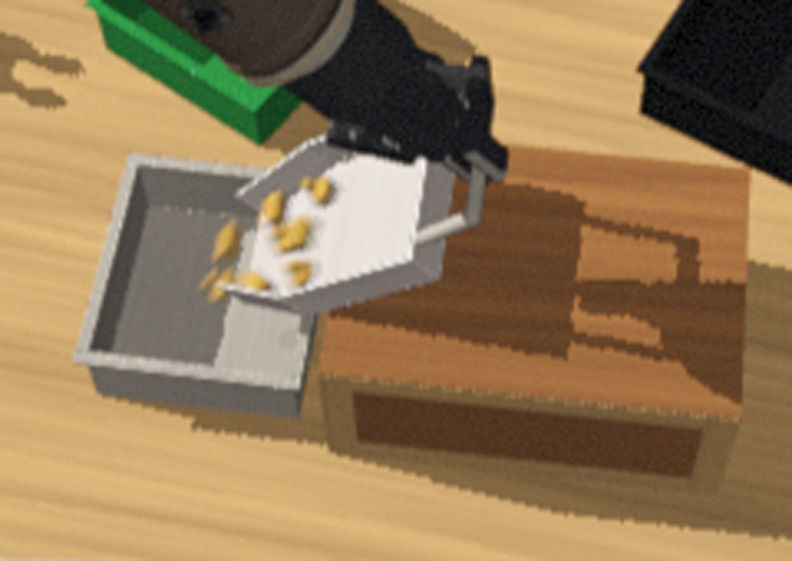

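The offcuts are sliding out at about 39 degrees, into the middle of the pan (about (220,270)). I'll hold, then tip a little more to clear any that stick.

Request:
apply_moves:
  moves:
    - {"tx":0,"ty":0,"tz":0,"wx":0,"wy":0,"wz":0,"fingers":0}
    - {"tx":0,"ty":0,"tz":0,"wx":0,"wy":0,"wz":0,"fingers":0}
    - {"tx":0,"ty":0,"tz":0,"wx":0,"wy":0,"wz":0,"fingers":0}
    - {"tx":0,"ty":0.005,"tz":-0.025,"wx":0.0333,"wy":0,"wz":0,"fingers":0}
    - {"tx":0,"ty":0.0115,"tz":-0.05,"wx":0.0667,"wy":0,"wz":0,"fingers":0}

```text
t: 6.08
eef_pos: [0.537, 0.0679, 0.2517]
eef_rot: [-0.383, 0.922, 0.05, -0.02]
wrist_force: [-0.3, -1.0, -1.5]
gripper_width: 0.088
grip_force: 59.3
```

Request:
apply_moves:
  moves:
    - {"tx":0,"ty":0,"tz":0,"wx":0,"wy":0,"wz":0,"fingers":0}
    - {"tx":0,"ty":0,"tz":0,"wx":0,"wy":0,"wz":0,"fingers":0}
    - {"tx":0,"ty":0,"tz":0,"wx":0,"wy":0,"wz":0,"fingers":0}
    - {"tx":0,"ty":0,"tz":0,"wx":0,"wy":0,"wz":0,"fingers":0}
    - {"tx":0,"ty":0,"tz":0,"wx":0,"wy":0,"wz":0,"fingers":0}

```text
t: 6.5
eef_pos: [0.537, 0.0672, 0.2509]
eef_rot: [-0.382, 0.923, 0.049, -0.02]
wrist_force: [-0.9, -1.5, -2.9]
gripper_width: 0.091
grip_force: 59.4
```

```bash
python3 - <<'E'
from rig import bot,eyes
import cv2,pickle,numpy as np
im=eyes.get_image("scene")
t=eyes.get_image("top")
c=cv2.resize(im["color"][210:350,200:370,::-1],None,fx=2.3,fy=2.3,interpolation=cv2.INTER_CUBIC)
d=cv2.resize(t["color"][160:300,240:410,::-1],None,fx=2.3,fy=2.3,interpolation=cv2.INTER_CUBIC)
cv2.imwrite("pics/both4.png",np.hstack([c,d]))
s=bot.sense(); print(s["joint_pos"].round(3),s["eef_pos"],s["eef_rot"],s["wrist_force"])
E
```

```text
[-0.37   0.515  1.819  0.707  1.313  0.726] [0.53704312 0.06710089 0.25086059] [-0.38197533  0.92265487  0.04895165 -0.02016361] [-0.37779952 -1.70215279 -2.29139633]
```

View pics/both4.png

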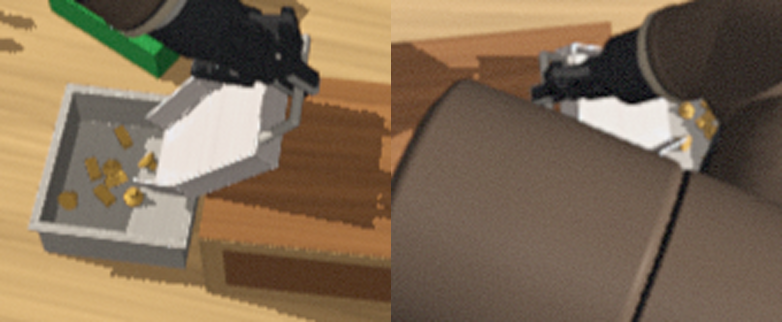

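Eight pieces appear to be in the pan, from (68,198) to (148,158) in the left half. I'll level the tray the same way and check by counting blobs.

Request:
apply_moves:
  moves:
    - {"tx":0,"ty":-0.0056,"tz":0.042,"wx":-0.0556,"wy":0,"wz":0,"fingers":0}
    - {"tx":0,"ty":-0.0075,"tz":0.085,"wx":-0.1111,"wy":0,"wz":0,"fingers":0}
    - {"tx":0,"ty":-0.0056,"tz":0.127,"wx":-0.1667,"wy":0,"wz":0,"fingers":0}
    - {"tx":0,"ty":0,"tz":0.169,"wx":-0.2222,"wy":0,"wz":0,"fingers":0}
    - {"tx":0,"ty":0.009,"tz":0.211,"wx":-0.2778,"wy":0,"wz":0,"fingers":0}

```text
t: 7.02
eef_pos: [0.533, 0.1098, 0.2046]
eef_rot: [-0.172, 0.984, 0.052, -0.008]
wrist_force: [-0.6, -1.0, -2.1]
gripper_width: 0.089
grip_force: 59.4
```

```bash
cat > blobs.py <<'E'
from h import *
from rig import bot,eyes
im=eyes.get_image("scene"); cv2.imwrite("pics/scene5.png",im["color"][:,:,::-1])
h=cv2.cvtColor(im["color"],cv2.COLOR_RGB2HSV)
m=cv2.inRange(h,(12,150,90),(28,255,255)); m[:, :190]=0; m[:,430:]=0; m[:200]=0; m[340:]=0
n,_,st,ce=cv2.connectedComponentsWithStats(m)
for i in range(1,n):
    if st[i,4]>4: print(ce[i].round(1),st[i,4],ray(None,[ce[i]],.008,im)[0,:2].round(3))
s=bot.sense();print(s["joint_pos"].round(3),s["eef_pos"],s["eef_rot"],s["wrist_force"])
E
python3 blobs.py
```

```text
[368.5 290.6] 5908 [0.494 0.154]
[339.2 266.6] 114 [0.443 0.069]
[253.1 269.1] 34 [ 0.498 -0.143]
[240.1 283.1] 36 [ 0.544 -0.163]
[247.6 288.2] 113 [ 0.554 -0.141]
[257.3 295.3] 41 [ 0.568 -0.111]
[229.3 296.5] 39 [ 0.586 -0.178]
[-0.07   0.405  1.901  0.419  0.94   1.127] [0.53188846 0.11202081 0.20358908] [-0.16885792  0.98419656  0.0526566  -0.00845131] [-2.0224624   4.57911454 -1.60231152]
```

Request:
apply_moves:
  moves:
    - {"tx":0,"ty":-0.0056,"tz":0.042,"wx":-0.0556,"wy":0,"wz":0,"fingers":0}
    - {"tx":0,"ty":-0.0075,"tz":0.085,"wx":-0.1111,"wy":0,"wz":0,"fingers":0}
    - {"tx":0,"ty":-0.0056,"tz":0.127,"wx":-0.1667,"wy":0,"wz":0,"fingers":0}
    - {"tx":0,"ty":0,"tz":0.169,"wx":-0.2222,"wy":0,"wz":0,"fingers":0}
    - {"tx":0,"ty":0,"tz":0.169,"wx":-0.2222,"wy":0,"wz":0,"fingers":0}

```text
t: 7.48
eef_pos: [0.5297, 0.1284, 0.1552]
eef_rot: [0.002, 0.999, 0.054, -0.001]
wrist_force: [-0.4, -0.7, 0.7]
gripper_width: 0.092
grip_force: 60.1
```

```bash
python3 blobs.py
```

```text
[369.2 295.8] 4572 [0.508 0.158]
[252.8 268.3] 28 [ 0.496 -0.144]
[345.3 274.8] 167 [0.463 0.089]
[240.1 282.8] 36 [ 0.544 -0.163]
[247.6 288.2] 116 [ 0.554 -0.141]
[401.8 289.3] 85 [0.472 0.234]
[257.4 295.2] 42 [ 0.568 -0.111]
[229.3 296.6] 40 [ 0.587 -0.178]
[1.810e-01 4.440e-01 1.921e+00 1.000e-03 7.790e-01 1.642e+00] [0.52971765 0.12831078 0.15590043] [-2.88694701e-04  9.98501583e-01  5.47101102e-02 -1.14453119e-03] [-1.14437235  1.70855998  0.58474622]
```

Request:
apply_moves:
  moves:
    - {"tx":0,"ty":-0.03,"tz":0,"wx":0,"wy":0,"wz":0,"fingers":0}
    - {"tx":0,"ty":-0.08,"tz":0,"wx":0,"wy":0,"wz":0,"fingers":0}
    - {"tx":0,"ty":-0.14,"tz":0,"wx":0,"wy":0,"wz":0,"fingers":0}
    - {"tx":0,"ty":-0.2,"tz":0,"wx":0,"wy":0,"wz":0,"fingers":0}
    - {"tx":0,"ty":-0.22,"tz":0,"wx":0,"wy":0,"wz":0,"fingers":0}

```text
t: 7.95
eef_pos: [0.5239, 0.1934, 0.157]
eef_rot: [-0.002, 0.999, 0.052, -0.0]
wrist_force: [0.2, 0.3, -1.7]
gripper_width: 0.089
grip_force: 59.8
```

Request:
apply_moves:
  moves:
    - {"tx":0,"ty":-0.06,"tz":0,"wx":0,"wy":0,"wz":0,"fingers":0}
    - {"tx":0,"ty":-0.12,"tz":0,"wx":0,"wy":0,"wz":0,"fingers":0}
    - {"tx":0,"ty":-0.17,"tz":0,"wx":0,"wy":0,"wz":0,"fingers":0}
    - {"tx":0,"ty":-0.18,"tz":0,"wx":0,"wy":0,"wz":0,"fingers":0}
    - {"tx":0,"ty":-0.18,"tz":0,"wx":0,"wy":0,"wz":0,"fingers":0}

```text
t: 8.37
eef_pos: [0.5183, 0.246, 0.1567]
eef_rot: [-0.001, 0.999, 0.053, -0.0]
wrist_force: [-0.2, 0.5, -1.8]
gripper_width: 0.091
grip_force: 59.8
```

Request:
apply_moves:
  moves:
    - {"tx":0,"ty":0,"tz":0,"wx":0,"wy":0,"wz":0,"fingers":0.25}
    - {"tx":0,"ty":0,"tz":0,"wx":0,"wy":0,"wz":0,"fingers":0.5}
    - {"tx":0,"ty":0,"tz":0,"wx":0,"wy":0,"wz":0,"fingers":0.5}
    - {"tx":0,"ty":0,"tz":0,"wx":0,"wy":0,"wz":0,"fingers":0.5}
    - {"tx":0,"ty":0,"tz":0,"wx":0,"wy":0,"wz":0,"fingers":0.5}

```text
t: 8.78
eef_pos: [0.5183, 0.2455, 0.1565]
eef_rot: [-0.0, 0.999, 0.052, -0.0]
wrist_force: [-0.3, -0.5, 0.2]
gripper_width: 0.502
grip_force: 0.0
```

Request:
apply_moves:
  moves:
    - {"tx":0,"ty":0,"tz":-0.06,"wx":0,"wy":0,"wz":0,"fingers":0.5}
    - {"tx":0,"ty":0,"tz":-0.15,"wx":0,"wy":0,"wz":0,"fingers":0.5}
    - {"tx":0,"ty":0,"tz":-0.28,"wx":0,"wy":0,"wz":0,"fingers":0.5}
    - {"tx":0,"ty":0,"tz":-0.4,"wx":0,"wy":0,"wz":0,"fingers":0.5}
    - {"tx":0,"ty":0,"tz":-0.4,"wx":0,"wy":0,"wz":0,"fingers":0.5}

```text
t: 9.2
eef_pos: [0.521, 0.2469, 0.2833]
eef_rot: [-0.002, 0.999, 0.053, 0.004]
wrist_force: [1.1, 1.0, 0.8]
gripper_width: 0.501
grip_force: 0.0
```

```bash
python3 blobs.py; python3 - <<'E'
import cv2
im=cv2.imread("pics/scene5.png")[220:350,205:430]
cv2.imwrite("pics/crop6.png",cv2.resize(im,None,fx=3.5,fy=3.5,interpolation=cv2.INTER_CUBIC))
E
```

```text
[341.1 297.6] 3582 [0.528 0.092]
[405.6 253.4] 115 [0.366 0.228]
[400.9 273.2] 352 [0.427 0.225]
[253.2 269. ] 37 [ 0.498 -0.143]
[264.4 279.7] 24 [ 0.522 -0.107]
[240.  282.8] 37 [ 0.544 -0.164]
[247.6 288.3] 115 [ 0.555 -0.14 ]
[394.5 287.8] 6 [0.472 0.216]
[257.4 295.2] 43 [ 0.568 -0.111]
[229.3 296.6] 40 [ 0.587 -0.178]
[0.39  0.335 1.731 0.    1.068 1.855] [0.52006499 0.24650944 0.28033356] [-0.00121944  0.99860998  0.05260267  0.00309605] [ 0.20621995 -0.07710331 -0.60783998]
```

View pics/crop6.png

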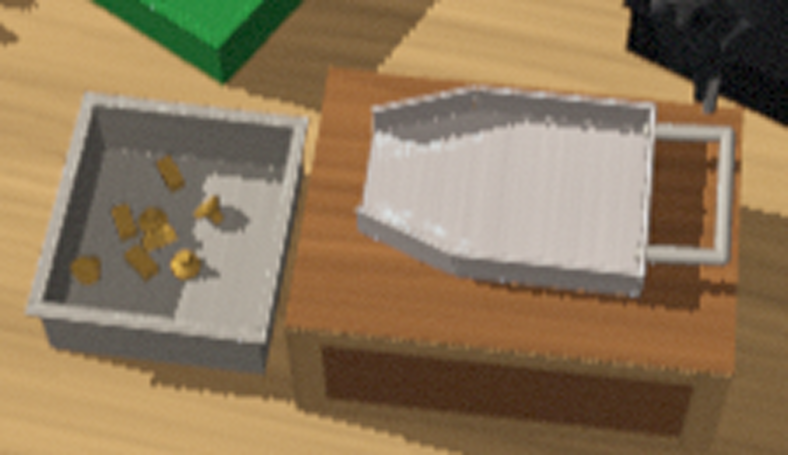

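The tray is empty and flat on the cabinet, and the gripper is clear. All eight offcuts are in the pan, between (85,270) and (208,210), and the pan hasn't moved.

```bash
python3 -c "
from rig import bot
print(bot.job_done())"
```

```text
the job is handed in; nothing more can be done
None
```

I emptied all eight offcuts into the steel pan, set the tray back flat on the cabinet and let go, and handed the job in about 9 s in on the robot's clock; the last picture shows the pan where it was, and no verdict came back.

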